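Hang the splash guard and hold the jar sealer's dial on seal

ROBOT

A 6-joint arm with a two-finger parallel gripper is mounted at the origin on the work surface. World frame = base frame: x ahead of the robot, y to its left, z up, the work surface at z = 0. Lengths are in m, angles in rad, forces in N, time in s.
With the tool pointing down it reaches from about 0.35 to 0.975 m from the base axis. Payload 4.9 kg.
Tool frame: the origin (TCP) lies on the centre line of the jaws, within the pads' length; the fingertips stand manip.tip_reach ahead of it and the grasp point (between the pads) is the TCP (manip.tip_reach is the distance from the TCP to the fingertips, in m); z points along the fingers, y is the line along which they close (so a half turn about z gives the same grasp; the last joint's range is limited). The gripper opens to 85 mm and grips with 20 to 120 N. Pads are 22 mm wide; open, the fingers measure 114 mm over their backs; the gripper's body (76 mm by 85 mm) begins 54 mm behind the grasp point. The pads swing forward as they close: fully open they stand 13 mm farther back than shut.
Start: joints at [-1.409, 0.053, 1.613, -0, 1.476, -0.119], TCP at [0.173, -0.601, 0.225] pointing down, gripper open.
Joint ranges: [-3.01, 3.01], [-1.01, 2.22], [0.06, 2.58], [-1.02, 4.17], [0.09, 2.62], [-3.14, 3.14]. Speed limits (rad/s): [2.57, 2.57, 3.14, 3.14, 3.14, 3.14].

INTERFACE

Orientations are given as a unit quaternion [w, x, y, z].
In Python, from plant import manip gives the robot as it stands. The module is installed in compiled form; this text tells all that it offers.
- The arm moves only by the tool move_arm, never from a script. Its argument "rows" is a list of rows, each a list of 7 numbers: the shift along the tool's x, y, z in cm, then the turn, a rotation vector about the tool's x, y, z in degrees, then the opening, from -1 (shut) to 1 (fully open). In form: [[tx, ty, tz, ax, ay, az, jaw], ...]. A call has 1 to 20 rows; each row shifts and turns the commanded pose from where the row before left it, along the tool's axes as they then stand; what a row does not reach is not made up. A row lasts 1/12 s, in which the tool goes at most 41.7 mm and 7.16 degrees, less where a joint would pass 70% of its speed; a pose out of reach is approached as far as the arm can. A call is refused whole if a number of a shift passes 4.17 or a number of a turn 7.16, either way. A call with a gripper value outside its range is refused whole. The fingers move at their own pace and stop on an object; the grip force is fixed at half the most. Time passes only in rows, so rows that do not move let the fingers close. It gives the time, the measured TCP pose, the force, the opening and the grip force at its end, in the units of the state.
- manip.state(): the state, without advancing time (a new reading comes with each control period).
- manip.grab_frame(name): name is "scene" or "top" or "wrist"; returns a dict with "img" (400x640x3 uint8, blue, green, red), "mtx" (3x3 intrinsics, pixels), "R" (3x3) and "t" (3): a world point X has camera coordinates R X + t. Camera axes: x right, y down, z forward; pixel columns grow to the right and rows downward; lengths in m; the calibration is good to about 2 mm. The wrist camera is an equidistant fisheye: a pixel r from the principal point sees the ray r / f radians off the axis. A picture is of the moment at which its call begins. There is no depth.
- manip.job_done(): hands the job in; it is judged then, once.
The state is a dict: "time": time; "joint_pos": joint angles; "joint_vel": joint speeds; "joint_efforts": joint torques, N m; "tool_pos": TCP position; "tool_rot": TCP orientation; "contact_force": force on the tool from outside, world axes, zero at the start; "ft_torque": the same for the moment, N m; "gripper_width": opening from 0.0 (shut) to 1.0 (fully open); "grasp_force": force on a finger pad.
Only numpy, scipy, OpenCV 4.12 (cv2) and the standard library are available. Lean on these libraries where they do the work, as an engineer would, in place of code of your own. Each camera call takes 0.05 s, during which the arm holds its last target. There are 200 camera calls.

TASK

Get the jar sealer to seal its jar: first hang the orange splash guard over the sealer's front rail, one flap on each side of the bar, and let go of it. Then turn the spring-return dial clockwise past its two yellow dots until its white pointer stands at the big red third dot, and hold it there against its spring with the gripper: finish while still holding it, because it springs back when let go. Do not disturb the jars or the other loose things.

Things in the scene. Friction and masses are not known exactly. Their poses are not given: they have to be found in the camera images.
- sealer: white and grey jar sealer, fixed; base plate 270 (x) x 370 (y) x 20 mm, origin at the centre of its underside, x away from its front, y to the left, z up. Front rail at x -115. Sealing head 92 mm across, top 168 mm high, over a jar at x +65, y +90, on a 170 mm column behind it. Grey console 140 x 140 mm, top at 90 mm, centred at x -45, y -110, with the dial at its centre
- rail_mid (a point): middle of the sealer's front rail, on the bar's axis, 125 mm above the table, axes as the sealer's. The rail is a level steel bar 16 mm thick along y, on two 14 mm posts at y -85 and +85 mm that do not rise above it; otherwise clear round it between the posts, down to the base plate
- dial_grip (a point): middle of the dial's finger grip, on the dial's upright axis, 118 mm above the table; turns with the dial: x along the grip to its pointer end (white stripe on top), z up. The grip is a straight black fin 68 mm long (x), 12 mm thick (y), its top 12 mm above this point, standing on an 84 mm disc whose top is 14 mm below this point
- dial (a joint): dial angle (rad): 0 at rest, grows clockwise seen from above, stop at 1.5. At 0 the pointer is at the white dot, 0.6 rad left of the sealer's x axis; clicks at 0.4 (yellow dot), 0.8 (yellow dot), 1.2 (big red dot, the third). When let go a spring turns it back to 0 from anywhere: about 0.08 N m at 0, 0.14 N m at 1.2; the clicks add or take 0.04 N m
- guard: orange stiff plastic saddle like an upside-down U, 0.1 to 0.17 kg, standing on its flap edges. 38 mm over the flaps (x), 90 mm wide (y, goes along the rail); flaps 4 mm thick, 80 mm deep inside, 30 mm gap. Origin midway between the flaps' lower edges, z up. Top plate at 80 to 86 mm; on it a black grip block 24 (x) x 30 (y) mm, up to 115 mm. Same either way round
- guard_crown (a point): centre of the underside of the guard's top plate, 80 mm above the guard's origin; it rests on the bar when the guard hangs (8 mm above the bar's axis)
- jar_in: closed preserving jar, 76 mm across, 105 mm tall, on the sealer's seat under the head; loose; origin at the centre of its underside
- jar_a: closed preserving jar, 84 mm across, 125 mm tall, on the table; origin at the centre of its underside
- jar_b: another such jar, 84 x 125 mm
- jar_c: another such jar, 84 x 125 mm
- band: brass screw band, a ring 90 mm across and 16 mm high, on the table; origin at the centre of its underside
- weight: green glass pickle weight with a stub, 64 mm across, 34 mm high; origin at the centre of its underside
- brush: jar brush lying flat on the table at the far left of the robot
Mind the look-alikes: they are no part of the job. Of the things that look like the guard, take the one that is farthest to the robot's left at the start.

How it is judged:
On the way, in this order (a step that is already met when the one before it is completed fails the run):
1. the guard hangs at rest over the rail, let go, with the dial still at rest (z of guard_crown in the frame of rail_mid between 0.004 and 0.012 m and x of guard_crown in the frame of rail_mid between -0.012 and 0.012 m and y of guard_crown in the frame of rail_mid between -0.045 and 0.045 m and angle between the y axis of guard and the y axis of rail_mid, either way round below 0.25 rad and angle between guard's own z axis and vertical below 0.3 rad and contact force between guard and sealer above 0.2 N and contact force between the fingers and guard below 0.05 N and linear speed of guard below 0.03 m/s and value of joint dial below 0.2 rad), for 0.2 s.
2. the dial is turned to the third dot by the gripper (value of joint dial between 1.05 and 1.35 rad and contact force between the fingers and sealer above 0.5 N), for 0.3 s.
At the end, for the whole second after the job is handed in: Guard hung and still: top plate on the bar within 4 mm in height, 12 mm across, 45 mm along, upright within 0.3 rad, along the bar within 0.25 rad, untouched by the fingers; dial still between 1.05 and 1.35 rad (red dot 1.2) with the fingers pressing on it with over 0.5 N (all of step 2 and z of guard_crown in the frame of rail_mid between 0.004 and 0.012 m and x of guard_crown in the frame of rail_mid between -0.012 and 0.012 m and y of guard_crown in the frame of rail_mid between -0.045 and 0.045 m and angle between the y axis of guard and the y axis of rail_mid, either way round below 0.25 rad and angle between guard's own z axis and vertical below 0.3 rad and contact force between guard and sealer above 0.2 N and contact force between the fingers and guard below 0.05 N and linear speed of guard below 0.03 m/s and velocity of joint dial between -0.1 and 0.1 rad/s); the arm keeps its last pose, push and grip.
It fails at once if a jar or another loose bystander is moved more than 30 mm or a jar is tipped (distance of any of jar_in, jar_a, jar_b, jar_c, band, weight, brush from where it was at the start of the episode above 0.03 m or angle between any of jar_in, jar_a, jar_b, jar_c's own z axis and vertical above 0.3 rad).
It also fails if it takes over 48 s, if anything falls off the work surface, if the arm or the gripper's body presses on something with over 40 N, if the wrist force passes 120 N, or if a joint passes its speed limit or range.

## Working session

There is one attempt and no reset: what is moved stays moved. The work goes in short steps, Python scripts to look and compute and a tool call to move; the robot and the scene stay as the last step left them, time stands still between calls to the robot, and variables do not carry over. Pictures are saved under pics/ and viewed, at most 10 in all, crops included, and the job is handed in when it is done.

Besides the shell and the picture viewer there is one more tool, called by a JSON object that holds its "api" and its "payload", one argument or row to a line. move_arm: Moves the arm, as the interface text tells. Its arguments: {"type":"object","properties":{"rows":{"type":"array","items":{"type":"array","items":{"type":"number"}}}},"required":["rows"]}

```bash
mkdir -p pics; python3 - <<'E'
from plant import manip
import cv2,pickle
d={}
for n in("scene","top"):
    f=manip.grab_frame(n);d[n]=f;cv2.imwrite(f"pics/{n}0.png",f["img"])
    print(n,f["mtx"].tolist(),f["R"].tolist(),f["t"].tolist())
pickle.dump(d,open("f0.pkl","wb"))
s=manip.state();print({k:s[k] for k in("time","tool_pos","tool_rot","gripper_width","contact_force")},manip.tip_reach)
E
```

```text
scene [[488.88310957171257, 0.0, 321.9811042701702], [0.0, 488.88310957171257, 196.63487158839945], [0.0, 0.0, 1.0]] [[-0.5630672538507263, 0.8262316339145861, -0.01722076536729339], [0.5582503965592015, 0.3649110664223258, -0.7451150302765442], [-0.6093535610649178, -0.429163372996059, -0.6667136093527338]] [0.2380901083860085, -0.24153741211471308, 2.0024455398183965]
top [[409.953478308172, 0.0, 313.59666662787333], [0.0, 409.953478308172, 198.99374880090102], [0.0, 0.0, 1.0]] [[-0.02344939927473744, -0.9997247957331951, 0.0006771040356410276], [-0.9836847591465718, 0.022952317161181186, -0.1784306188962062], [0.17836597292198014, -0.004850147745552344, -0.9839522629530567]] [0.08356163935445342, 0.5550811140517652, 1.1771535772525912]
{'time': 0.1, 'tool_pos': array([ 0.17309431, -0.59996023,  0.22387387]), 'tool_rot': array([-9.30927778e-04,  9.90161434e-01,  1.39926650e-01, -2.46010974e-05]), 'gripper_width': 1.0022962589012994, 'contact_force': array([-0.04046041, -0.31605351,  0.07887799])} 0.019
```

View pics/scene0.png

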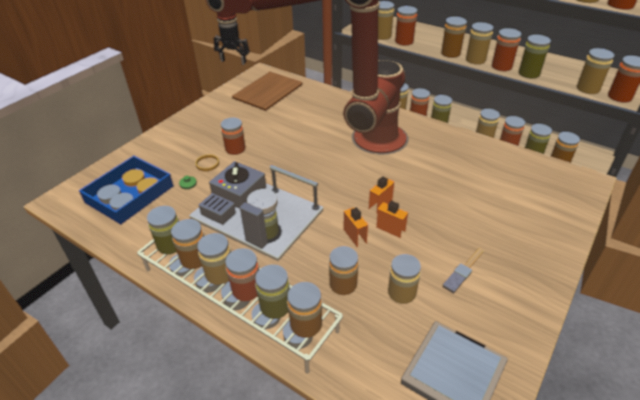

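View pics/top0.png

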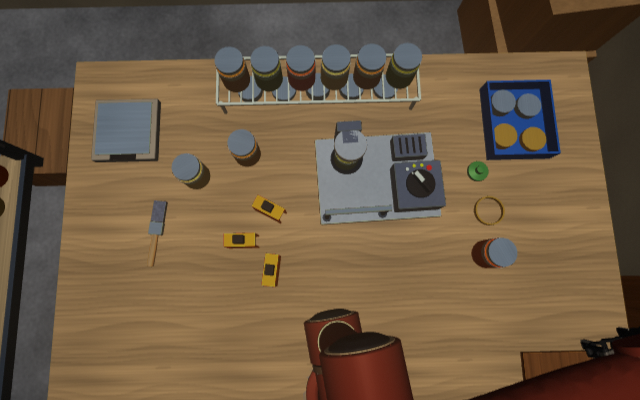

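The top view shows three orange guards at about (268,208), (240,240) and (270,270); the leftmost is (240,240). The sealer's rail runs between posts at about (327,216) and (383,212), and the dial is near (420,180). I'll enlarge both.

```bash
python3 - <<'E'
import cv2,pickle
d=pickle.load(open("f0.pkl","rb"))
t=d["top"]["img"];s=d["scene"]["img"]
# top x 210-450,y120-290 ; 
cv2.imwrite("pics/topc.png",cv2.resize(t[125:295,215:455],None,fx=3.33,fy=3.33,interpolation=cv2.INTER_CUBIC))
cv2.imwrite("pics/scec.png",cv2.resize(s[150:280,190:420],None,fx=3.4,fy=3.4,interpolation=cv2.INTER_CUBIC))
E
```

```text
(no output)
```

View pics/topc.png

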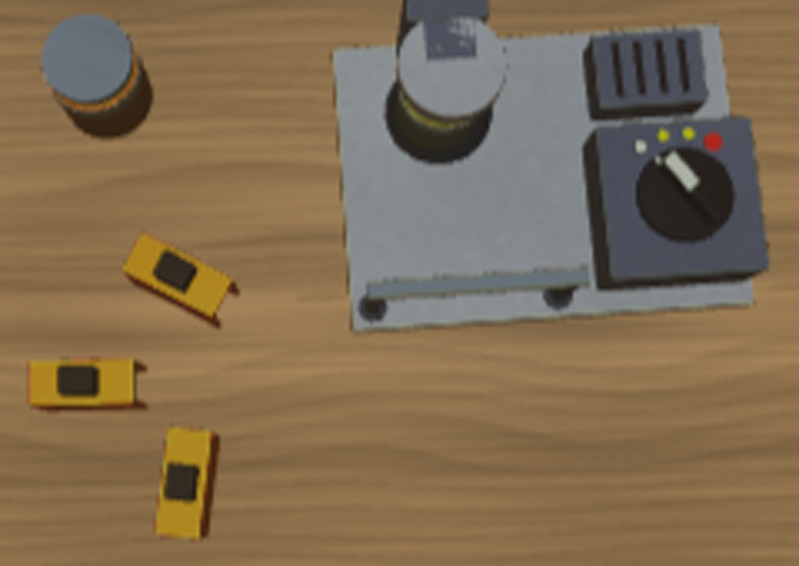

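View pics/scec.png

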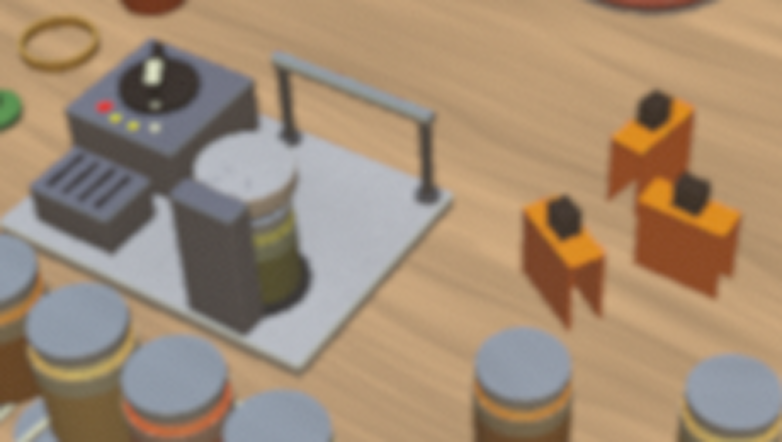

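The crops show the target guard's top plate at (28–136, 360–405) in the top crop and its counterpart around (690,205) in the scene crop. The rail ends are at top (368,288) and (588,275), scene (435,118) and (276,58). I'll triangulate these.

```bash
cat > h.py <<'E'
import numpy as np,cv2,pickle
d=pickle.load(open("f0.pkl","rb"))
T=lambda p:((p[0]+.5)/3.33-.5+215,(p[1]+.5)/3.33-.5+125)
S=lambda p:((p[0]+.5)/3.4-.5+190,(p[1]+.5)/3.4-.5+150)
def P(n):f=d[n];return f["mtx"]@np.c_[f["R"],f["t"]]
def tri(a,b):
    X=cv2.triangulatePoints(P("top"),P("scene"),np.array(T(a)),np.array(S(b)))[:,0];return X[:3]/X[3]
def onz(n,p,z):
    f=d[n];r=f["R"].T@np.linalg.solve(f["mtx"],[*p,1]);c=-f["R"].T@f["t"];return c+r*(z-c[2])/r[2]
def proj(n,X):
    x=P(n)@np.r_[X,1];return x[:2]/x[2]
E
python3 - <<'E'
from h import *
np.set_printoptions(precision=4,suppress=True)
print("guard block",tri((78,380),(694,185)),"others",tri((176,270),(566,212)),tri((182,482),(656,104)))
gz=[onz("top",T(p),.086) for p in[(28,362),(135,358),(136,405),(29,406)]];print("gplate top",np.array(gz),np.mean(gz,0))
gs=[onz("scene",S(p),.086) for p in[(648,178),(741,213),(725,240),(637,200)]];print("gplate sc",np.array(gs))
print("block top-only z.115",onz("top",T((78,380)),.115))
l=tri((368,289),(433,119));r=tri((588,275),(277,60));print("rail",l,r,(l+r)/2,np.linalg.norm(l-r))
print("dial",tri((685,195),(158,82)),onz("top",T((685,195)),.104))
b=np.array([onz("top",T(p),.02) for p in[(335,48),(718,27),(752,303),(355,331)]])[:,:2];print("base",b)
m=np.array([[.135,.185],[.135,-.185],[-.135,-.185],[-.135,.185]])
A,_=cv2.estimateAffinePartial2D(m,b,method=cv2.RANSAC,ransacReprojThreshold=1);s=np.hypot(*A[:,0]);yaw=np.arctan2(A[1,0],A[0,0]);print("scale",s,"yaw",yaw,"org",A[:,2])
w=lambda x,y:A[:,2]+np.array([[np.cos(yaw),-np.sin(yaw)],[np.sin(yaw),np.cos(yaw)]])@[x,y]
print("dial pred",w(-.045,-.11),"rail0",w(-.115,0),"jar",w(.065,.09))
pt=onz("top",T((665,153)),.13);print("ptr",pt)
E
```

```text
guard block [0.4374 0.285  0.1117] others [0.5296 0.2029 0.1078] [0.3514 0.1979 0.1095]
gplate top [[0.4565 0.3319 0.086 ]
 [0.4578 0.2401 0.086 ]
 [0.4176 0.2391 0.086 ]
 [0.4189 0.3305 0.086 ]] [0.4377 0.2854 0.086 ]
gplate sc [[0.4264 0.2329 0.086 ]
 [0.4214 0.3287 0.086 ]
 [0.4615 0.3328 0.086 ]
 [0.4589 0.2392 0.086 ]]
block top-only z.115 [0.4376 0.2836 0.115 ]
rail [0.5067 0.0399 0.1274] [ 0.5146 -0.1453  0.1247] [ 0.5106 -0.0527  0.126 ] 0.18534294876295088
dial [ 0.5878 -0.24    0.1034] [ 0.5861 -0.2376  0.104 ]
base [[ 0.754   0.0607]
 [ 0.7664 -0.3032]
 [ 0.5018 -0.3147]
 [ 0.4845  0.049 ]]Traceback (most recent call last):
  File "<stdin>", line 11, in <module>
cv2.error: OpenCV(4.12.0) /io/opencv/modules/calib3d/src/ptsetreg.cpp:1108: error: (-215:Assertion failed) count >= 0 && to.checkVector(2) == count in function 'estimateAffinePartial2D'
```

{"api": "move_arm", "payload": {
  "rows": [
    [0,0,-1.2,0,0,5.36,1],
    [0,0,-1.2,0,0,5.36,1],
    [0,0,-1.2,0,0,5.36,1],
    [2.52,-2.27,0,0,0,0,1],
    [2.52,-2.27,0,0,0,0,1],
    [2.52,-2.27,0,0,0,0,1],
    [2.52,-2.27,0,0,0,0,1],
    [2.52,-2.27,0,0,0,0,1],
    [2.52,-2.27,0,0,0,0,1],
    [2.52,-2.27,0,0,0,0,1],
    [2.52,-2.27,0,0,0,0,1],
    [2.52,-2.27,0,0,0,0,1],
    [2.52,-2.27,0,0,0,0,1],
    [2.52,-2.27,0,0,0,0,1],
    [0,-3.5,0,0,0,0,1],
    [0,-3.5,0,0,0,0,1],
    [0,-3.5,0,0,0,0,1],
    [0,-3.5,0,0,0,0,1],
    [0,0,0,0,0,0,1],
    [0,0,0,0,0,0,1]
  ]
}}

```text
time: 1.77
tool_pos: [0.4503, -0.2093, 0.2607]
tool_rot: [0.0, 1.0, 0.002, -0.0]
contact_force: [0.0, -0.1, -0.1]
gripper_width: 1.0
grasp_force: 0.0
```

{"api": "move_arm", "payload": {
  "rows": [
    [-0.09,-3.53,0,0,0,0,1],
    [-0.09,-3.53,0,0,0,0,1],
    [-0.09,-3.53,0,0,0,0,1],
    [-0.09,-3.53,0,0,0,0,1],
    [-0.09,-3.53,0,0,0,0,1],
    [-0.09,-3.53,0,0,0,0,1],
    [-0.09,-3.53,0,0,0,0,1],
    [-0.09,-3.53,0,0,0,0,1],
    [-0.09,-3.53,0,0,0,0,1],
    [-0.09,-3.53,0,0,0,0,1],
    [-0.09,-3.53,0,0,0,0,1],
    [-0.09,-3.53,0,0,0,0,1],
    [-0.09,-3.53,0,0,0,0,1],
    [-0.09,-3.53,0,0,0,0,1],
    [0,0,2,0,0,0,1],
    [0,0,2,0,0,0,1],
    [0,0,2,0,0,0,1],
    [0,0,0,0,0,0,1],
    [0,0,0,0,0,0,1]
  ]
}}

```text
time: 3.35
tool_pos: [0.4375, 0.2825, 0.1995]
tool_rot: [0.001, 1.0, -0.001, -0.002]
contact_force: [-0.2, 0.3, -0.4]
gripper_width: 0.999
grasp_force: 0.0
```

```bash
python3 - <<'E'
from plant import manip
import cv2
f=manip.grab_frame("wrist");cv2.imwrite("pics/w1.png",f["img"])
print(f["mtx"].tolist(),f["R"].tolist(),f["t"].tolist(),manip.state()["tool_pos"])
E
```

```text
[[309.70691628693146, 0.0, 319.2253418293495], [0.0, 309.70691628693146, 203.80142943341315], [0.0, 0.0, 1.0]] [[-0.0010035860068654335, -0.9999962839151642, 0.0025347526489952954], [-0.9618978527489459, 0.0016583650097961734, 0.27340404295193527], [-0.2734072305044185, -0.0021637886585913007, -0.9618959425668385]] [0.28123383676306524, 0.39166928386137, 0.47445917745416094] [0.43835709 0.28287076 0.20123931]
```

View pics/w1.png

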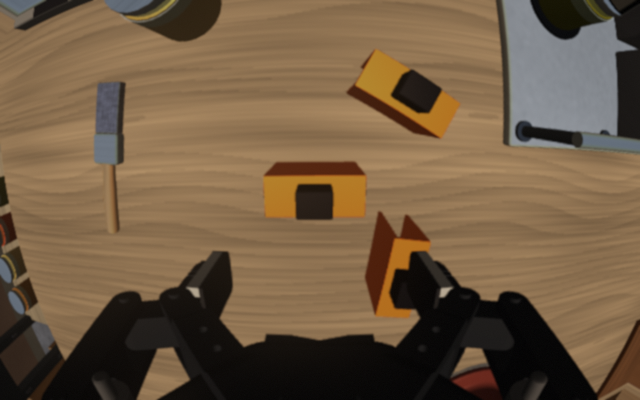

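The target guard's plate corners are at about (264,177), (365,176), (367,218) and (265,219), with the block's top at (297–333, 184–219). I'll refine its position from this view.

```bash
cat >> h.py <<'E'
def wrist(f,p,z):
    q=(np.array(p)-f["mtx"][:2,2])/f["mtx"][0,0];th=np.hypot(*q)
    r=f["R"].T@np.r_[q/th*np.sin(th),np.cos(th)];c=-f["R"].T@f["t"];return c+r*(z-c[2])/r[2]
E
python3 - <<'E'
from h import *
from plant import manip
f=manip.grab_frame("wrist")
c=np.array([wrist(f,p,.086) for p in[(264,177),(365,176),(367,218),(265,219)]]);print(c,c.mean(0))
print(np.array([wrist(f,p,.115) for p in[(296,186),(332,186),(333,213),(297,213)]]))
E
```

```text
[[0.45724168 0.33001217 0.086     ]
 [0.45794322 0.24156382 0.086     ]
 [0.41932265 0.23828419 0.086     ]
 [0.41846195 0.33093237 0.086     ]] [0.43824238 0.28519814 0.086     ]
[[0.45535035 0.29971217 0.115     ]
 [0.4552962  0.27165988 0.115     ]
 [0.43327711 0.27064579 0.115     ]
 [0.43330849 0.29936721 0.115     ]]
```

{"api": "move_arm", "payload": {
  "rows": [
    [0,-0.2,2,0,0,0,1],
    [0,0,2,0,0,0,1],
    [0,0,2,0,0,0,1],
    [0,0,1.5,0,0,0,1],
    [0,0,1,0,0,0,1],
    [0,0,0.7,0,0,0,1],
    [0,0,0,0,0,0,1],
    [0,0,0,0,0,0,-1],
    [0,0,0,0,0,0,-1],
    [0,0,0,0,0,0,-1],
    [0,0,0,0,0,0,-1],
    [0,0,0,0,0,0,-1],
    [0,0,0,0,0,0,-1],
    [0,0,0,0,0,0,-1],
    [0,0,0,0,0,0,-1],
    [0,0,0,0,0,0,-1]
  ]
}}

```text
time: 4.78
tool_pos: [0.4376, 0.2854, 0.109]
tool_rot: [-0.0, 1.0, 0.0, -0.0]
contact_force: [0.4, -0.0, -0.5]
gripper_width: -0.0
grasp_force: 0.0
```

```bash
python3 - <<'E'
from plant import manip
import cv2
f=manip.grab_frame("wrist");g=manip.grab_frame("scene");
a=cv2.resize(f["img"][80:380,160:480],None,fx=1.2,fy=1.2)
b=cv2.resize(g["img"][130:280,320:450],(312,360),interpolation=cv2.INTER_CUBIC)
cv2.imwrite("pics/w2.png",cv2.hconcat([a,b]))
s=manip.state();print(s["gripper_width"],s["grasp_force"],s["tool_pos"],s["contact_force"])
E
```

```text
-0.0010736638237081168 0.0 [0.43762583 0.28540651 0.1089366 ] [0.57561461 0.40020572 1.13449268]
```

View pics/w2.png

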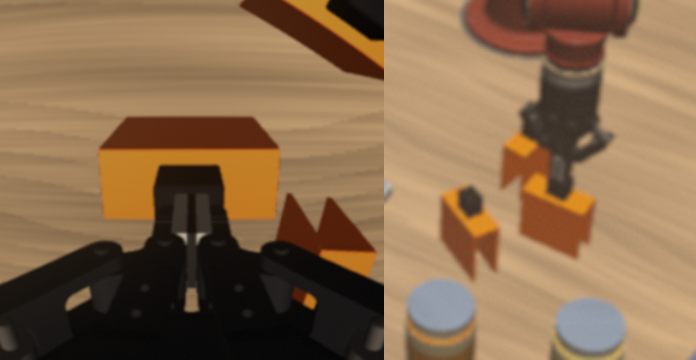

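The wrist view shows the fingers shut over the near part of the block, with the tips at full-image (318,242); they did not grip it. I'll check where the tips really are.

```bash
python3 - <<'E'
from h import *
from plant import manip
f=manip.grab_frame("wrist")
def pf(X):
    c=f["R"]@X+f["t"];th=np.arctan2(np.hypot(*c[:2]),c[2]);return f["mtx"][:2,2]+f["mtx"][0,0]*th*c[:2]/np.hypot(*c[:2])
def crop(p): return (p-[160,80])*1.2
def cs(X): return (proj("scene",X)-[320,130])*2.4+[384,0]
for X in[(.4376,.2854,.090),(.4376,.2854,.109),(.4376,.2854,.128),(.426,.285,.115),(.45,.285,.115),(.426,.285,.086),(.419,.285,.086),(.457,.285,.086)]: X=np.array(X);print(X,crop(pf(X)),cs(X))
g=manip.grab_frame("scene");cv2.imwrite("pics/s3.png",np.hstack([cv2.resize(g["img"][165:225,365:415],None,fx=8,fy=8,interpolation=cv2.INTER_CUBIC),cv2.resize(f["img"][170:290,270:370],(400,480),interpolation=cv2.INTER_CUBIC)]))
E
```

```text
[0.4376 0.2854 0.09  ] [188.71857305 190.99920467] [559.42930743 190.01628024]
[0.4376 0.2854 0.109 ] [188.50316454 207.26824048] [560.58345797 179.4818731 ]
[0.4376 0.2854 0.128 ] [188.2404699  227.34788275] [561.75674536 168.772796  ]
[0.426 0.285 0.115] [189.40866779 236.81897776] [564.85706075 171.01083253]
[0.45  0.285 0.115] [189.32375646 186.13390493] [556.17283327 181.39648555]
[0.426 0.285 0.086] [189.5898117  209.04015122] [563.05376853 187.09253784]
[0.419 0.285 0.086] [189.60744093 221.24795598] [565.52980786 184.09349605]
[0.457 0.285 0.086] [189.52091465 150.53374006] [551.92403845 200.57314987]
```

View pics/s3.png

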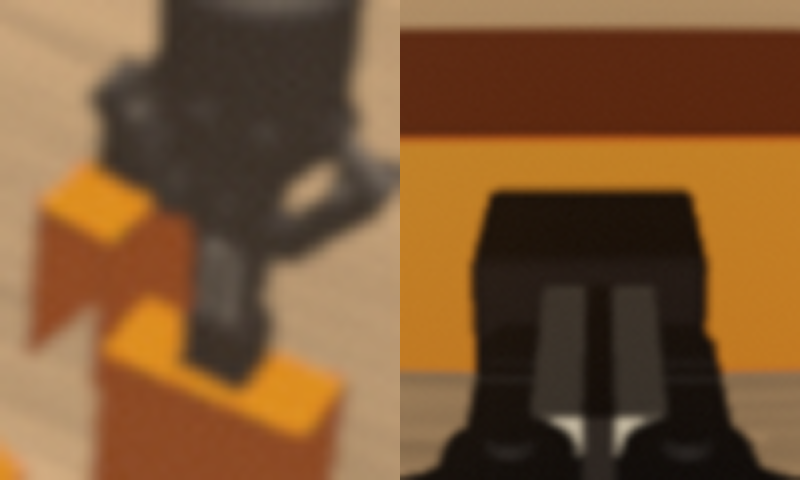

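```bash
python3 - <<'E'
from h import *
f={"mtx":np.array([[309.7069,0,319.2253],[0,309.7069,203.8014],[0,0,1]]),"R":np.array([[-0.0010035860068654335,-0.9999962839151642,0.0025347526489952954],[-0.9618978527489459,0.0016583650097961734,0.27340404295193527],[-0.2734072305044185,-0.0021637886585913007,-0.9618959425668385]]),"t":np.array([0.28123383676306524,0.39166928386137,0.47445917745416094])}
tcp=np.array([.43836,.28287,.20124])
print("cam",-f["R"].T@f["t"]-tcp)
for z in(-.03,-.02,-.01,0,.01,.02): print(z,[ (wrist(f,p,tcp[2]+z)-tcp).round(4) for p in((231,252),(413,252))],"shut far tip",(wrist(f,(319,242.5),tcp[2]+z)-tcp).round(4))
E
```

```text
cam [ 0.06838866 -0.00126011  0.14734353]
-0.03 [array([-0.0143,  0.0554, -0.03  ]), array([-0.0147, -0.0626, -0.03  ])] shut far tip [-0.007  -0.0015 -0.03  ]
-0.02 [array([-0.0096,  0.0522, -0.02  ]), array([-0.01  , -0.0591, -0.02  ])] shut far tip [-0.0027 -0.0015 -0.02  ]
-0.01 [array([-0.005,  0.049, -0.01 ]), array([-0.0053, -0.0557, -0.01  ])] shut far tip [ 0.0015 -0.0015 -0.01  ]
0 [array([-0.0003,  0.0458,  0.    ]), array([-0.0006, -0.0522,  0.    ])] shut far tip [ 0.0058 -0.0015  0.    ]
0.01 [array([0.0043, 0.0426, 0.01  ]), array([ 0.0041, -0.0487,  0.01  ])] shut far tip [ 0.01   -0.0014  0.01  ]
0.02 [array([0.009 , 0.0394, 0.02  ]), array([ 0.0087, -0.0453,  0.02  ])] shut far tip [ 0.0143 -0.0014  0.02  ]
```

{"api": "move_arm", "payload": {
  "rows": [
    [0,0,0,0,0,0,1],
    [0,0,0,0,0,0,1],
    [0,0,0,0,0,0,1],
    [0,0,0,0,0,0,1],
    [0,0,0,0,0,0,1],
    [0,0,0,0,0,0,1],
    [0,0,0,0,0,0,1],
    [0,0,0.5,0,0,0,1],
    [0,0,0.5,0,0,0,1],
    [0,0,0.3,0,0,0,1],
    [0,0,0,0,0,0,1]
  ]
}}

```text
time: 5.9
tool_pos: [0.4368, 0.285, 0.0945]
tool_rot: [0.001, 1.0, 0.0, -0.001]
contact_force: [-0.7, 0.1, -0.2]
gripper_width: 1.001
grasp_force: 0.0
```

No contact, so the tips do stand higher than stated. Going down a little more, then closing.

{"api": "move_arm", "payload": {
  "rows": [
    [0,0,0.4,0,0,0,1],
    [0,0,0.4,0,0,0,1],
    [0.1,0,0,0,0,0,1],
    [0,0,0,0,0,0,-1],
    [0,0,0,0,0,0,-1],
    [0,0,0,0,0,0,-1],
    [0,0,0,0,0,0,-1],
    [0,0,0,0,0,0,-1],
    [0,0,0,0,0,0,-1],
    [0,0,0,0,0,0,-1]
  ]
}}

```text
time: 6.73
tool_pos: [0.4389, 0.2856, 0.0884]
tool_rot: [-0.0, 1.0, 0.0, 0.0]
contact_force: [-0.8, 0.3, 0.4]
gripper_width: 0.336
grasp_force: 61.7
```

{"api": "move_arm", "payload": {
  "rows": [
    [0,0,-1,0,0,0,-1],
    [0,0,-2,0,0,0,-1],
    [0,0,-2.6,0,0,0,-1],
    [0,0,-2.6,0,0,0,-1],
    [0,0,-2.6,0,0,0,-1],
    [0,0,-2.6,0,0,0,-1],
    [0,0,-2.6,0,0,0,-1],
    [0,0,-2.2,0,0,0,-1],
    [0,0,0,0,0,0,-1]
  ]
}}

```text
time: 7.48
tool_pos: [0.4407, 0.2864, 0.2766]
tool_rot: [-0.002, 1.0, 0.0, 0.005]
contact_force: [0.6, 0.2, -0.8]
gripper_width: 0.336
grasp_force: 61.5
```

{"api": "move_arm", "payload": {
  "rows": [
    [0.4,1.5,0,0,0,0,-1],
    [0.6,3,0,0,0,0,-1],
    [0.7,3.1,0,0,0,0,-1],
    [0.7,3.1,0,0,0,0,-1],
    [0.7,3.1,0,0,0,0,-1],
    [0.7,3.1,0,0,0,0,-1],
    [0.7,3.1,0,0,0,0,-1],
    [0.7,3.1,0,0,0,0,-1],
    [0.7,3.1,0,0,0,0,-1],
    [0.6,3.1,0,0,0,0,-1],
    [0.5,2.8,0,0,0,0,-1],
    [0.3,1.7,0,0,0,0,-1],
    [0,0,0,0,0,-2.46,-1],
    [0,0,0,0,0,0,-1],
    [0,0,0,0,0,0,-1],
    [0,0,0,0,0,0,-1]
  ]
}}

```text
time: 8.82
tool_pos: [0.5114, -0.0521, 0.2693]
tool_rot: [-0.0, 1.0, 0.021, -0.0]
contact_force: [-0.7, -0.1, -1.0]
gripper_width: 0.336
grasp_force: 61.4
```

```bash
python3 - <<'E'
from plant import manip
import cv2,pickle
D={n:manip.grab_frame(n) for n in("wrist","top","scene")};D["s"]=manip.state();pickle.dump(D,open("f1.pkl","wb"))
a=cv2.resize(D["wrist"]["img"][60:260,200:460],(390,300),interpolation=cv2.INTER_CUBIC)
b=cv2.resize(D["top"]["img"][130:240,300:443],(390,300),interpolation=cv2.INTER_CUBIC)
c=cv2.resize(D["scene"]["img"][90:240,230:425],(390,300),interpolation=cv2.INTER_CUBIC)
import numpy as np
z=np.zeros_like(c)
cv2.imwrite("pics/h1.png",np.vstack([np.hstack([a,b]),np.hstack([c,z])]))
print(D["s"]["tool_pos"],D["s"]["gripper_width"])
E
```

```text
[ 0.5115798  -0.05193726  0.26987594] 0.33550393462591405
```

View pics/h1.png

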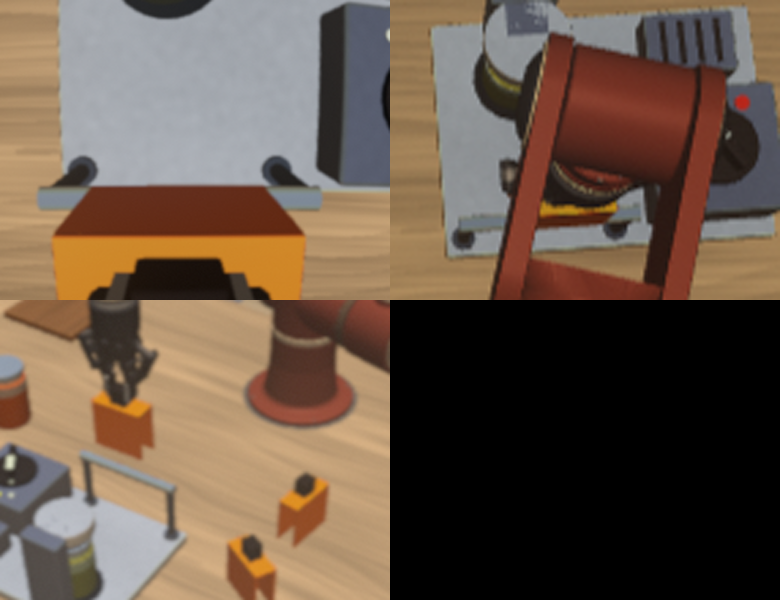

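The guard is parallel to the rail. In the wrist image the bar runs from col 225 to 413, rows 185–199, and the guard's far lower edge is at row 184, cols 253–375. I'll compute the offset.

```bash
python3 - <<'E'
from h import *
D=pickle.load(open("f1.pkl","rb"));f=D["wrist"]
for p in((225.3,186),(413,186),(225.3,198.5),(413,198.5)): print("rail",p,wrist(f,p,.133 ).round(4),wrist(f,p,.125).round(4))
for p in((253,184),(375,184)): print("flap",wrist(f,p,.181).round(4))
for p in((235.5,217.5),(402,217.5)): print("plate far edge",wrist(f,p,.267).round(4))
E
```

```text
rail (225.3, 186) [0.5138 0.0383 0.133 ] [0.5119 0.0408 0.125 ]
rail (413, 186) [ 0.5216 -0.1442  0.133 ] [ 0.52   -0.1468  0.125 ]
rail (225.3, 198.5) [0.5012 0.0387 0.133 ] [0.4989 0.0412 0.125 ]
rail (413, 198.5) [ 0.5091 -0.1457  0.133 ] [ 0.5071 -0.1484  0.125 ]
flap [5.273e-01 2.000e-04 1.810e-01]
flap [ 0.5314 -0.0966  0.181 ]
plate far edge [ 0.5281 -0.0082  0.267 ]
plate far edge [ 0.5318 -0.0961  0.267 ]
```

{"api": "move_arm", "payload": {
  "rows": [
    [0,0,1,0,0,0,-1],
    [0,0,1.5,0,0,0,-1],
    [0,0,1.5,0,0,0,-1],
    [0,0,1.5,0,0,0,-1],
    [0,0,1.5,0,0,0,-1],
    [0,0,1.5,0,0,0,-1],
    [0,0,1.5,0,0,0,-1],
    [0,0,1.0,0,0,0,-1],
    [0,0,0.8,0,0,0,-1],
    [0,0,0.4,0,0,0,-1],
    [0,0,0,0,0,0,-1],
    [0,0,0,0,0,0,-1]
  ]
}}

```text
time: 9.97
tool_pos: [0.512, -0.0526, 0.1484]
tool_rot: [0.0, 1.0, 0.022, 0.0]
contact_force: [0.7, -0.7, -0.7]
gripper_width: 0.334
grasp_force: 61.4
```

{"api": "move_arm", "payload": {
  "rows": [
    [0,0,0.3,0,0,0,-1],
    [0,0,0.2,0,0,0,-1],
    [0,0,0.1,0,0,0,-1],
    [0,0,0,0,0,0,-1]
  ]
}}

```text
time: 10.3
tool_pos: [0.5117, -0.0526, 0.142]
tool_rot: [0.0, 1.0, 0.022, 0.0]
contact_force: [0.7, 0.7, -1.4]
gripper_width: 0.337
grasp_force: 61.4
```

{"api": "move_arm", "payload": {
  "rows": [
    [0,0,0.1,0,0,0,-1],
    [0,0,0,0,0,0,-1]
  ]
}}

```text
time: 10.47
tool_pos: [0.5119, -0.0526, 0.1414]
tool_rot: [0.0, 1.0, 0.022, 0.0]
contact_force: [-0.5, 0.1, -0.1]
gripper_width: 0.332
grasp_force: 61.5
```

{"api": "move_arm", "payload": {
  "rows": [
    [0,0,0.1,0,0,0,-1],
    [0,0,0,0,0,0,-1]
  ]
}}

```text
time: 10.63
tool_pos: [0.5121, -0.0526, 0.1412]
tool_rot: [0.0, 1.0, 0.022, 0.0]
contact_force: [-2.4, 1.0, 4.5]
gripper_width: 0.338
grasp_force: 62.0
```

{"api": "move_arm", "payload": {
  "rows": [
    [0,0,0.1,0,0,0,-1],
    [0,0,0,0,0,0,-1]
  ]
}}

```text
time: 10.8
tool_pos: [0.5125, -0.0527, 0.1412]
tool_rot: [0.0, 1.0, 0.022, 0.001]
contact_force: [-3.3, 1.7, 8.8]
gripper_width: 0.335
grasp_force: 62.5
```

Contact felt at the expected height. Easing off, opening and rising.

{"api": "move_arm", "payload": {
  "rows": [
    [0,0,-0.15,0,0,0,-1],
    [0,0,0,0,0,0,1],
    [0,0,0,0,0,0,1],
    [0,0,0,0,0,0,1],
    [0,0,0,0,0,0,1],
    [0,0,0,0,0,0,1],
    [0,0,0,0,0,0,1],
    [0,0,0,0,0,0,1],
    [0,0,-0.5,0,0,0,1],
    [0,0,-1.5,0,0,0,1],
    [0,0,-2,0,0,0,1],
    [0,0,-2,0,0,0,1],
    [0,0,-2,0,0,0,1],
    [0,0,-2,0,0,0,1],
    [0,0,0,0,0,0,1]
  ]
}}

```text
time: 12.05
tool_pos: [0.5141, -0.0531, 0.2462]
tool_rot: [0.001, 1.0, 0.022, 0.004]
contact_force: [0.7, -0.7, 2.0]
gripper_width: 0.999
grasp_force: 0.0
```

{"api": "move_arm", "payload": {
  "rows": [
    [0.95,2.7,0,0,0,0,1],
    [0.95,2.7,0,0,0,0,1],
    [0.95,2.7,0,0,0,0,1],
    [0.95,2.7,0,0,0,0,1],
    [0.95,2.7,0,0,0,0,1],
    [0.95,2.7,0,0,0,0,1],
    [0.95,2.7,0,0,0,0,1],
    [0,0,0,0,0,-6.88,1],
    [0,0,0,0,0,-6.88,1],
    [0,0,0,0,0,-6.88,1],
    [0,0,0,0,0,-6.88,1],
    [0,0,0,0,0,-6.88,1],
    [0,0,0,0,0,0,1],
    [0,0,0,0,0,0,1],
    [0,0,0,0,0,0,1]
  ]
}}

```text
time: 13.3
tool_pos: [0.5861, -0.2384, 0.24]
tool_rot: [-0.0, 0.949, 0.315, -0.0]
contact_force: [1.3, -0.5, 0.4]
gripper_width: 1.002
grasp_force: 0.0
```

```bash
python3 - <<'E'
from plant import manip
import cv2,pickle,numpy as np
D={n:manip.grab_frame(n) for n in("wrist","scene")};D["s"]=manip.state();pickle.dump(D,open("f2.pkl","wb"))
b=cv2.resize(D["scene"]["img"][130:230,220:353],(400,300),interpolation=cv2.INTER_CUBIC)
a=cv2.resize(D["wrist"]["img"][130:330,220:420],(400,400),interpolation=cv2.INTER_CUBIC)
cv2.imwrite("pics/h2.png",np.hstack([a,np.vstack([b,np.zeros((100,400,3),np.uint8)])]))
print(D["s"]["tool_pos"],D["s"]["tool_rot"])
E
```

```text
[ 0.58623551 -0.23844423  0.24030089] [-1.01284599e-04  9.48928067e-01  3.15492484e-01 -8.13199381e-05]
```

View pics/h2.png

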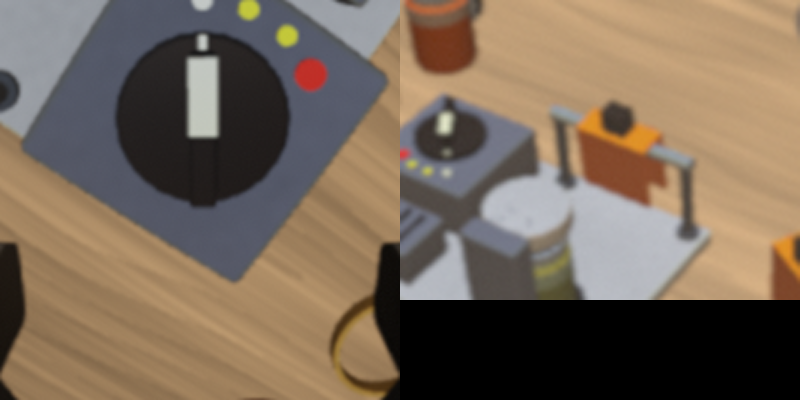

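The guard hangs on the rail in the scene crop. In the wrist image the fin is aligned with the tool: disc centre at full-image (321.7,188.5), fin ends at (321.8,158.5) and (321.8,232.5).

```bash
python3 - <<'E'
from h import *
f=(D:=pickle.load(open("f2.pkl","rb")))["wrist"]
print("disc",wrist(f,(321.7,188.5),.104),"discL/R",wrist(f,(278.5,188.5),.104),wrist(f,(365,188.5),.104))
a,b=wrist(f,(321.8,158.5),.13),wrist(f,(321.8,232.5),.13);print(a,b,(a+b)/2,np.linalg.norm(a-b),np.arctan2(*(a-b)[1::-1]))
s=D["s"];q=s["tool_rot"];print("yaw",2*np.arctan2(q[2],q[1]))
dl=((a+b)/2-s["tool_pos"])[:2];y=2*np.arctan2(q[2],q[1]);print("tool shift",dl@[np.cos(y),np.sin(y)],dl@[np.sin(y),-np.cos(y)])
E
```

```text
disc [ 0.59038638 -0.23949112  0.104     ] discL/R [ 0.56592473 -0.20656025  0.104     ] [ 0.61511854 -0.27245961  0.104     ]
[ 0.61584351 -0.2202682   0.13      ] [ 0.56279725 -0.26002684  0.13      ] [ 0.58932038 -0.24014752  0.13      ] 0.06629219287515471 0.6431866404119433
yaw 0.6419512041523816
tool shift 0.0014509045810405957 0.0032113099060760895
```

{"api": "move_arm", "payload": {
  "rows": [
    [0.15,0.25,1,0,0,0,1],
    [0,0,2,0,0,0,1],
    [0,0,2,0,0,0,1],
    [0,0,2,0,0,0,1],
    [0,0,2,0,0,0,1],
    [0,0,2,0,0,0,1],
    [0,0,1.2,0,0,0,1],
    [0,0,0.8,0,0,0,1],
    [0,0,0.4,0,0,0,1],
    [0,0,0.2,0,0,0,1],
    [0,0,0,0,0,0,1]
  ]
}}

```text
time: 14.32
tool_pos: [0.5894, -0.2398, 0.105]
tool_rot: [0.0, 0.949, 0.316, 0.0]
contact_force: [-0.4, 0.5, -0.0]
gripper_width: 1.001
grasp_force: 0.0
```

{"api": "move_arm", "payload": {
  "rows": [
    [0,0,0,0,0,0,-1],
    [0,0,0,0,0,0,-1],
    [0,0,0,0,0,0,-1],
    [0,0,0,0,0,0,-1],
    [0,0,0,0,0,0,-1],
    [0,0,0,0,0,0,-1],
    [0,0,0,0,0,0,-1],
    [0,0,0,0,0,0,-1]
  ]
}}

```text
time: 14.98
tool_pos: [0.5884, -0.2387, 0.105]
tool_rot: [-0.001, 0.949, 0.316, -0.001]
contact_force: [-3.8, 4.2, 4.1]
gripper_width: 0.126
grasp_force: 60.3
```

{"api": "move_arm", "payload": {
  "rows": [
    [0,-0.12,0,0,0,0,-1],
    [0,0,0,0,0,3,-1],
    [0,0,0,0,0,4,-1],
    [0,0,0,0,0,4,-1],
    [0,0,0,0,0,4,-1],
    [0,0,0,0,0,0,-1]
  ]
}}

```text
time: 15.48
tool_pos: [0.5884, -0.2387, 0.105]
tool_rot: [0.0, 0.982, 0.189, 0.0]
contact_force: [-1.3, 0.9, 3.0]
gripper_width: 0.127
grasp_force: 60.0
```

{"api": "move_arm", "payload": {
  "rows": [
    [0,0,0,0,0,4,-1],
    [0,0,0,0,0,4,-1],
    [0,0,0,0,0,4,-1],
    [0,0,0,0,0,4,-1],
    [0,0,0,0,0,4,-1],
    [0,0,0,0,0,4,-1],
    [0,0,0,0,0,4,-1],
    [0,0,0,0,0,4,-1],
    [0,0,0,0,0,4,-1],
    [0,0,0,0,0,4,-1],
    [0,0,0,0,0,4,-1],
    [0,0,0,0,0,4,-1],
    [0,0,0,0,0,3.5,-1],
    [0,0,0,0,0,2.3,-1],
    [0,0,0,0,0,0,-1],
    [0,0,0,0,0,0,-1],
    [0,0,0,0,0,0,-1],
    [0,0,0,0,0,0,-1],
    [0,0,0,0,0,0,-1],
    [0,0,0,0,0,0,-1]
  ]
}}

```text
time: 17.15
tool_pos: [0.5884, -0.2388, 0.105]
tool_rot: [0.0, 0.962, -0.275, 0.0]
contact_force: [-2.7, 1.0, 5.7]
gripper_width: 0.125
grasp_force: 60.4
```

```bash
python3 - <<'E'
from plant import manip
import cv2,pickle,numpy as np
D={n:manip.grab_frame(n) for n in("wrist","scene")};s=manip.state()
b=cv2.resize(D["scene"]["img"][130:230,220:353],(400,300),interpolation=cv2.INTER_CUBIC)
a=cv2.resize(D["wrist"]["img"][130:330,220:420],(400,400),interpolation=cv2.INTER_CUBIC)
cv2.imwrite("pics/h3.png",np.hstack([a,np.vstack([b,np.zeros((100,400,3),np.uint8)])]))
q=s["tool_rot"];print(s["tool_pos"],2*np.arctan2(q[2],q[1]),s["gripper_width"],s["grasp_force"],s["time"])
E
```

```text
[ 0.58837845 -0.23880792  0.10494514] -0.556605099619353 0.12979802873709834 60.371317863464355 17.25
```

View pics/h3.png

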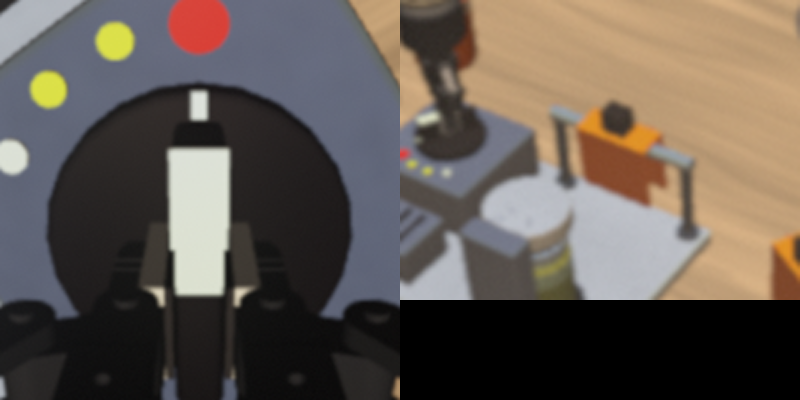

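The pointer at (200,105) in the crop points straight at the red dot at (200,22). The fin is clamped and the guard is still hanging on the rail, so I'm handing the job in.

```bash
python3 -c "
from plant import manip
print(manip.job_done())"
```

```text
the job is handed in; nothing more can be done
None
```

The guard hangs on the rail, and the gripper is holding the dial at the red third dot. I handed the job in at about 17 s; no verdict was returned.

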